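# Roll a light-channel cover flush into a shelf board

## Robot

A 6-joint arm with a two-finger parallel gripper is mounted at the origin on a cart in front of the work surface, level with it; the furniture and walls round the work are solid. World frame = base frame: x ahead of the robot, y to its left, z up, the work surface at z = 0. Lengths are in mm, angles in rad, forces in N, time in s.
With the tool pointing down it reaches from about 350 to 975 mm from the base axis. Payload 7.1 kg.
Tool frame: the origin (TCP) lies at the very end of the fingers, on their centre line; the grasp point (between the pads) lies 19 mm behind it; z points along the fingers, y is the line along which they close (so a half turn about z gives the same grasp; the last joint's range is limited). The gripper opens to 88 mm and grips with 3 to 60 N. Pads are 20 mm wide; open, the fingers measure 115 mm over their backs; the gripper's body (75 mm by 178 mm) begins 61 mm behind the grasp point.
Start: joints at [1.19, 0.423, 1.63, -0, 1.089, -0.019], TCP at [221.192, 584.533, 222.675] pointing down, gripper open.
Joint ranges: [-3, 3], [-0.9, 2.11], [0.09, 2.58], [-1.31, 4.45], [0.11, 2.69], [-2.54, 2.54]. Speed limits (rad/s): [2.39, 2.39, 3.01, 3.14, 3.14, 3.14].

## Interface

Orientations are given as a rotation vector (axis times angle).
In Python, from workcell import get_obs, get_image, job, models gives the robot as it stands.
- The arm moves only by the tool jog_arm, never from a script. Its argument "increments" is one flat list of numbers, 7 for each row, row after row: the turn, a rotation vector about the tool's x, y, z in degrees, then the shift along the tool's x, y, z in mm, then the opening in per cent of the stroke, from 0 (shut) to 100 (fully open). A call has 1 to 12 rows; each row shifts and turns the commanded pose from where the row before left it, along the tool's axes as they then stand; what a row does not reach is not made up. A row lasts 1/8 s, in which the tool goes at most 62.5 mm and 10.7 degrees, less where a joint would pass 70% of its speed; a pose out of reach is approached as far as the arm can. A call is refused whole if a number of a shift passes 62.5 or a number of a turn 10.7, either way. A call with a gripper value outside its range is refused whole. The fingers move at their own pace and stop on an object; the grip force is fixed at half the most. Time passes only in rows, so rows that do not move let the fingers close. It gives the time, the measured TCP pose, the force, the opening and the grip force at its end, in the units of the state.
- get_obs(): the state, without advancing time (a new reading comes with each control period).
- get_image(name): name is "side" or "top" or "wrist"; returns a dict with "pixels" (480x640x3 uint8, blue, green, red), "depth" (480x640 float32, mm along the optical axis (not along the pixel's ray), 0 where there is no reading), "fx", "fy", "cx", "cy" (pixels), "cam_to_world" (4x4, takes a point from camera to world coordinates); the wrist camera has in their place "tool_from_camera" (4x4, takes a point from camera to tool coordinates, whose origin is the TCP and whose axes are the flange's). Camera axes: x right, y up, looking along -z (the intrinsics and any distortion apply to the point x, -y, -z); pixel columns grow to the right and rows downward; lengths in mm; the calibration is good to about 2 mm. The wrist camera is an equidistant fisheye: a pixel r from the principal point sees the ray r / f radians off the axis. A picture is of the moment at which its call begins: read the wrist's pose just before it.
- job.close_job(): hands the job in; it is judged then, once.
Trained networks look in the newest picture that a camera, given by its name, has taken for a name from the list of things; names that differ only in an ending like _2 or _b are one class to them, and where a whole thing is asked for, a point or a joint stands for the part that bears it (a point fixed in the world has none). Each returns a list of dicts, best first, with "p" (0 to 1); they miss things now and then, are a little off and sometimes report something else, mostly with a low value. They report only what shows in the picture. A call takes as long as a camera call.
- models.look_for(target, camera): "centre" ([x, y, z] in mm, in world coordinates, good to about 4 mm: the middle of the surface that is visible of it).
- models.regions_of(target, camera): "region" (480x640 bool, what is visible of it).
The state is a dict: "t": time; "qpos": joint angles; "qvel": joint speeds; "joint_torque": joint torques, N m; "ee_pos": TCP position; "orientation": TCP orientation; "ft_force": force on the tool from outside, world axes, zero at the start; "moment": the same for the moment, N m; "width": finger opening in mm; "grasp_force": force on a finger pad.
Only numpy, scipy, OpenCV 4.12 (cv2) and the standard library are available. Lean on these libraries where they do the work, as an engineer would, in place of code of your own. Each camera call takes 0.05 s, during which the arm holds its last target. There are 200 camera calls.

## Task

Take the hand roller out of its stand and roll it along the white cover strip on the shelf board from one end to the other, with firm and steady pressure (about 15 N, never above 25 N), so that every section is seated flush. Use only the roller on the strip and board, then put the roller back upright and fully down in its stand and let go, leaving the jam jar, the mug and everything else where they are.

Things in the scene. Friction and masses are not known exactly. Their poses are not given: they have to be found in the camera images.
- cradle: Fixed cradle: two low aluminium bearers with orange stops, with a brown wooden shelf board 80 mm wide (cradle x) and 250 mm long (cradle y), 20 mm thick. Origin on the worktop under the board's middle, z up. A groove along y in the middle of the board holds the white cover strip: eight separate rigid sections, 19 mm wide, 25 mm long, centres at y = -91, -65, -39, -13, 13, 39, 65, 91 mm.
- strip (a point): Nominal middle of the strip at the board's upper face, 50 mm above the cradle's origin; axes as the cradle's. The board lies on uneven cork shims: at this point its true face is up to 6 mm higher or lower, and it may slope by up to 0.035 rad along y. No reading shows this: it has to be felt. The board is firm and does not give way.
- stand: Fixed grey open-topped stand (66 x 64 x 50 mm, foot 86 x 84 mm, walls 4 mm; mouth 58 mm along its x, 56 mm along its y) in which the roller hangs by its steel plate. Origin on the worktop under its middle, z up. The parked roller has its origin 4 mm above this one and its axes along the stand's (half a turn round is as good).
- roller: Loose hand roller, about 0.36 kg, parked upright in the stand. Origin at the lowest point of its wheel, z up along the handle. Black rubber wheel, radius 20 mm, 36 mm wide, axle along the roller's x, so it rolls along the roller's y. Steel fork 49 mm along x, 20 mm along y; over it a steel plate 74 (x) x 64 (y) mm, 46 to 54 mm above the origin.
- handle (a point): Middle of the roller's upright red square handle, 26 x 26 mm, which stands on the steel plate from 54 to 114 mm above the roller's origin; this point is at 84 mm. Axes as the roller's. Fingertips may rest on the plate.
- wheel (a joint): Turning angle of the roller's wheel (rad), 0 at the start; turns freely when it rolls (20 mm of travel per rad), and either way counts.
- jam_jar: Bystander: red jam jar with green lid, 62 mm across, 86 mm tall, behind the cradle. Origin under its middle.
- mug: Bystander: pink and white mug, 90 mm across, 105 mm tall, at the front right. Origin under it.
- cover0 (a joint): How far the cover section at cradle y = -91 mm has been pressed in, m: at 0 it stands 5 mm proud of the board's face, at 0.005 it is flush. Each section starts at 0 to 0.0015, is held by its clips until pressed with about 9 N, and stays where it is left. The wheel is wider than the groove, so at flush it runs on the wood on both sides.
- cover1 (a joint): How far the cover section at cradle y = -65 mm has been pressed in, m: at 0 it stands 5 mm proud of the board's face, at 0.005 it is flush. 
- cover2 (a joint): How far the cover section at cradle y = -39 mm has been pressed in, m: at 0 it stands 5 mm proud of the board's face, at 0.005 it is flush. 
- cover3 (a joint): How far the cover section at cradle y = -13 mm has been pressed in, m: at 0 it stands 5 mm proud of the board's face, at 0.005 it is flush. 
- cover4 (a joint): How far the cover section at cradle y = 13 mm has been pressed in, m: at 0 it stands 5 mm proud of the board's face, at 0.005 it is flush. 
- cover5 (a joint): How far the cover section at cradle y = 39 mm has been pressed in, m: at 0 it stands 5 mm proud of the board's face, at 0.005 it is flush. 
- cover6 (a joint): How far the cover section at cradle y = 65 mm has been pressed in, m: at 0 it stands 5 mm proud of the board's face, at 0.005 it is flush. 
- cover7 (a joint): How far the cover section at cradle y = 91 mm has been pressed in, m: at 0 it stands 5 mm proud of the board's face, at 0.005 it is flush. 

How it is judged (in metres and radians):
On the way, in this order (a step that is already met when the one before it is completed fails the run):
1. the roller is lifted clear of its stand (z of roller in the frame of stand above 0.055 m), for 0.1 s.
2. all eight sections are seated to within 1.5 mm of flush, the wheel having rolled at least 100 mm (5 rad) net (value of joint each of cover0, cover1, cover2, cover3, cover4, cover5, cover6, cover7 above 0.0035 m and (value of joint wheel above 5 rad or value of joint wheel below -5 rad)), for 0.1 s.
At the end, for the whole second after the job is handed in: All eight sections stand within 1.5 mm of flush; the roller is back in its stand (within 8 mm sideways, at most 4 mm above fully down, within 0.08 rad of upright), at rest and released (value of joint each of cover0, cover1, cover2, cover3, cover4, cover5, cover6, cover7 above 0.0035 m and horizontal distance between roller and stand below 0.008 m and z of roller in the frame of stand below 0.008 m and angle between roller's own z axis and vertical below 0.08 rad and linear speed of roller below 0.02 m/s and contact force between the fingers and roller below 0.1 N); the robot touches nothing.
It fails at once if the roller presses the board or strip with more than 25 N (contact force between roller and cradle above 25 N).
It fails at once if the hand or arm itself touches the strip, board or cradle with more than 1 N (contact force between any of the fingers, the arm and cradle above 1 N).
It fails at once if the jam jar or the mug is shifted by more than 20 mm (distance of any of jam_jar, mug from where it was at the start of the episode above 0.02 m).
It also fails if it takes over 67 s, if anything falls off the work surface, if the arm or the gripper's body presses on something with over 40 N, if the wrist force passes 120 N, or if a joint passes its speed limit or range.

## Working session

There is one attempt and no reset: what is moved stays moved. The work goes in short steps, Python scripts to look and compute and a tool call to move; the robot and the scene stay as the last step left them, time stands still between calls to the robot, and variables do not carry over. Pictures are saved under pics/ and viewed, at most 10 in all, crops included, and the job is handed in when it is done.

Besides the shell and the picture viewer there is one more tool, called after "Request:" by a JSON object that holds its "op" and its "data", one argument or row to a line. jog_arm: Moves the arm, as the interface text tells. Its arguments: {"type":"object","properties":{"increments":{"type":"array"}},"required":["increments"]}

```bash
mkdir -p pics; ls
cat > h.py <<'E'
import numpy as np, cv2
from scipy.spatial.transform import Rotation as R
from workcell import get_obs, get_image, job, models
def pts(im, mask):
    v,u=np.nonzero(mask&(im["depth"]>0)); d=im["depth"][v,u]
    p=np.c_[(u-im["cx"])/im["fx"]*d,-(v-im["cy"])/im["fy"]*d,-d,np.ones(len(d))]
    return (p@np.array(im["cam_to_world"]).T)[:,:3]
E
python3 - <<'E'
from h import *
o=get_obs(); print({k:np.round(v,3) for k,v in o.items()})
ims={}
for c in("side","top"):
    im=get_image(c); cv2.imwrite(f"pics/{c}.png",im["pixels"]); print(c,np.round(im["cam_to_world"],2).tolist(),im["fx"])
    for n in("cradle","strip","stand","roller","handle","jam_jar","mug","cover0"):
        try:
            r=models.regions_of(n,c); l=models.look_for(n,c)
            for a in r[:1]:
                P=pts(im,a["region"]); 
                print(n,a["p"],a["region"].sum(),np.percentile(P,[2,50,98],axis=0).round(0).tolist())
                if n in("cradle","stand","roller"):
                    zt=np.percentile(P[:,2],98)
                    print("  rect",cv2.minAreaRect(P[:,:2].astype(np.float32)))
            print("   ",[(np.round(x["centre"]),round(x["p"],2)) for x in l[:2]])
        except Exception as e: print(n,e)
E
```

```text
pics
{'t': np.float64(0.0), 'qpos': array([ 1.19 ,  0.424,  1.631,  0.   ,  1.089, -0.019]), 'qvel': array([-0.   ,  0.001,  0.001, -0.003,  0.002, -0.   ]), 'joint_torque': array([-2.0000e-03, -5.4461e+01, -2.7367e+01,  6.4000e-02,  2.3000e-02,
       -0.0000e+00]), 'ee_pos': array([220.98 , 584.048, 221.932]), 'orientation': array([-5.65e-01, -3.09e+00,  2.00e-03]), 'ft_force': array([ 0.079, -0.492, -0.108]), 'moment': array([ 0.043, -0.007, -0.007]), 'grasp_force': np.float64(0.0), 'width': np.float64(87.785)}
side [[0.93, 0.27, -0.26, 377.31], [-0.37, 0.69, -0.62, -616.7], [0.01, 0.67, 0.74, 695.91], [0.0, 0.0, 0.0, 1.0]] 434.35726397870104
cradle 0.96 4080 [[577.0, -133.0, 2.0], [621.0, -39.0, 49.0], [672.0, 110.0, 56.0]]
  rect ((633.7388916015625, 17.2015380859375), (122.53193664550781, 303.6020202636719), 2.3773000240325928)
    [(array([619., -40.,  46.]), 0.89), (array([623.,   5.,  49.]), 0.42)]
strip 0.55 4063 [[577.0, -133.0, 3.0], [621.0, -38.0, 49.0], [671.0, 111.0, 56.0]]
    [(array([623., -39.,  50.]), 0.65), (array([758.,  30.,  65.]), 0.53)]
stand 0.57 1122 [[394
[... 1896 characters left out ...]
7), (73.12125396728516, 63.308555603027344), 20.81242561340332)
    [(array([437., -98.,  59.]), 0.92), (array([627., -20.,  50.]), 0.27)]
handle 0.78 1288 [[399.0, -134.0, 6.0], [438.0, -98.0, 59.0], [476.0, -64.0, 120.0]]
    [(array([439., -95.,  57.]), 0.65)]
jam_jar 0.77 995 [[736.0, 21.0, 1.0], [756.0, 47.0, 85.0], [790.0, 76.0, 90.0]]
    [(array([755.,  44.,  90.]), 0.93), (array([624.,  84.,  54.]), 0.51)]
mug 0.82 2086 [[379.0, -368.0, 34.0], [419.0, -324.0, 52.0], [459.0, -268.0, 106.0]]
    [(array([ 418., -325.,   52.]), 0.91)]
cover0 0.59 114 [[615.0, -4.0, 48.0], [624.0, 8.0, 53.0], [634.0, 18.0, 56.0]]
    [(array([620., -11.,  46.]), 0.71), (array([622.,  58.,  51.]), 0.68)]
```

View pics/top.png

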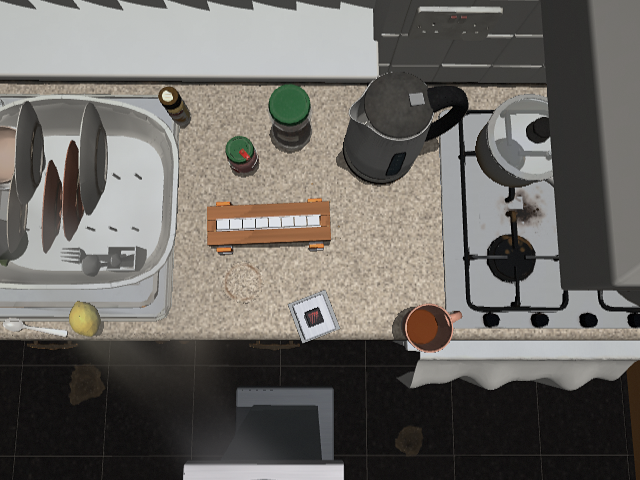

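View pics/side.png

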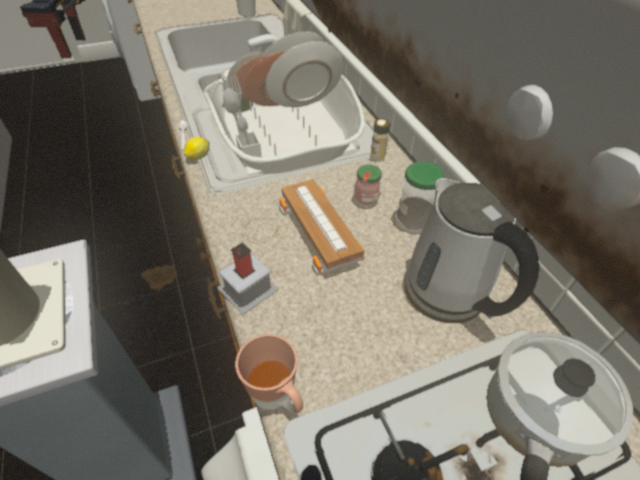

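Run:
```python
from h import *
im=get_image("top"); full=np.ones((480,640),bool)
P=pts(im,full); v,u=np.nonzero(full&(im["depth"]>0)); C=im["pixels"][v,u].astype(int)
def box(x0,x1,y0,y1,z0,z1): return (P[:,0]>x0)&(P[:,0]<x1)&(P[:,1]>y0)&(P[:,1]<y1)&(P[:,2]>z0)&(P[:,2]<z1)
def rect(m): 
    print(m.sum(),cv2.minAreaRect(P[m,:2].astype(np.float32)),P[m].mean(0).round(1))
rect(box(385,490,-150,-45,53,64))   # plate
rect(box(385,490,-150,-45,110,125)) # handle top
m=box(560,690,-140,140,43,62); rect(m)
w=m&(C.min(1)>170); rect(w)
# fit line through white strip and brown board heights
q=P[w]; a=np.polyfit(q[:,1],q[:,0],1); print("strip line x=",a, q[:,1].min(),q[:,1].max(),np.polyfit(q[:,1],q[:,2],1))
b=m&(C.min(1)<120)&(C[:,2]>C[:,0]+25); q=P[b]; 
A=np.c_[q[:,0]-624,q[:,1],np.ones(len(q))]; print("board plane",np.linalg.lstsq(A,q[:,2],rcond=None)[0]); rect(b)
```

```text
1011 ((437.8140869140625, -98.51004028320312), (73.89482879638672, 63.77773666381836), 21.130796432495117) [437.8 -98.4  58.4]
231 ((437.97760009765625, -98.47455596923828), (27.387338638305664, 27.442272186279297), 20.958703994750977) [437.9 -98.5 118.3]
4736 ((624.7975463867188, -6.068244934082031), (80.5780258178711, 249.05699157714844), 2.42376708984375) [624.1  -7.5  49.8]
1006 ((625.3479614257812, -6.288482666015625), (24.881284713745117, 208.08824157714844), 2.427504062652588) [625.4  -5.7  52.5]
strip line x= [-3.94522473e-02  6.25201634e+02] -110.73388626436454 97.20997775708076 [-3.17849596e-02  5.23118303e+01]
board plane [-3.30326452e-04 -3.02803809e-02  4.87730079e+01]
3382 ((624.7975463867188, -6.068244934082031), (80.5780258178711, 249.05699157714844), 2.42376708984375) [624.1  -7.7  49. ]
```

The top view shows the stand and roller near (315,317), the strip along row 223 (columns 215–322), the jam jar at (241,152) and the mug at (428,328). The side view agrees. Plate and handle heights measured at 58.4 and 118.3 mm, against 58 and 118 expected. I'll move above the stand first, then turn.

```bash
cat >> h.py <<'E'
def delta(target, yaw_y=None):
    o=get_obs(); M=R.from_rotvec(o["orientation"]).as_matrix()
    d=M.T@(np.array(target)-o["ee_pos"]); s="shift %s"%d.round(1)
    if yaw_y is not None:
        y=np.array([np.cos(np.radians(yaw_y)),np.sin(np.radians(yaw_y)),0]); z=np.array([0,0,-1.])
        T=np.c_[np.cross(y,z),y,z]; s+=" turn %s deg"%np.degrees(R.from_matrix(M.T@T).as_rotvec()).round(2)
    print("t %.2f"%o["t"],"ee",o["ee_pos"].round(1),"F",o["ft_force"].round(1),"w %.1f g %.1f"%(o["width"],o["grasp_force"]),s)
E
python3 -c "
from h import *
delta([438,-98.4,195],-68.9)"
```

```text
t 1.75 ee [221.2 584.5 222.7] F [ 0.2 -0.1 -1.5] w 87.8 g 0.0 shift [-444.5 -562.    27.7] turn [  0.    -0.   138.17] deg
```

Request:
{"op": "jog_arm", "data": {
  "increments": [0,0,0,-37,-46.8,2.3,100,0,0,0,-37,-46.8,2.3,100,0,0,0,-37,-46.8,2.3,100,0,0,0,-37,-46.8,2.3,100,0,0,0,-37,-46.8,2.3,100,0,0,0,-37,-46.8,2.3,100,0,0,0,-37,-46.8,2.3,100,0,0,0,-37,-46.8,2.3,100,0,0,0,-37,-46.8,2.3,100,0,0,0,-37,-46.8,2.3,100,0,0,0,-37,-46.8,2.3,100,0,0,0,-37,-46.8,2.3,100]
}}

```text
t: 3.25
ee_pos: [438.2, -100.0, 195.4]
orientation: [0.566, 3.089, 0.0]
ft_force: [0.9, 0.5, -0.4]
width: 87.9
grasp_force: 0.0
```

Request:
{"op": "jog_arm", "data": {
  "increments": [0,0,10.6,0,0,0,100,0,0,10.6,0,0,0,100,0,0,10.6,0,0,0,100,0,0,10.6,0,0,0,100,0,0,10.6,0,0,0,100,0,0,10.6,0,0,0,100,0,0,10.6,0,0,0,100,0,0,10.6,0,0,0,100,0,0,10.6,0,0,0,100,0,0,10.6,0,0,0,100,0,0,10.6,0,0,0,100,0,0,10.6,0,0,0,100]
}}

```text
t: 4.75
ee_pos: [437.8, -97.9, 195.2]
orientation: [3.022, 0.859, 0.001]
ft_force: [-0.1, -0.4, 0.4]
width: 87.8
grasp_force: 0.0
```

Request:
{"op": "jog_arm", "data": {
  "increments": [0,0,10.6,0,0,0,100,0,0,0.4,0,0,0,100,0,0,0,0,0,0,100]
}}

```text
t: 5.12
ee_pos: [437.7, -97.9, 195.2]
orientation: [3.088, 0.58, 0.0]
ft_force: [-0.9, -0.1, -0.3]
width: 87.6
grasp_force: 0.0
```

Run:
```python
from h import *
delta([438,-98.4,62],-68.9); o=get_obs()
im=get_image("wrist"); cv2.imwrite("pics/w1.png",im["pixels"])
print({k:np.round(v,2).tolist() if k!="pixels" and k!="depth" else 0 for k,v in im.items()})
M=np.eye(4); M[:3,:3]=R.from_rotvec(o["orientation"]).as_matrix(); M[:3,3]=o["ee_pos"]
v,u=np.nonzero(im["depth"]>0); d=im["depth"][v,u]
a=u-im["cx"]; b=v-im["cy"]; r=np.hypot(a,b); th=r/im["fx"]; ok=th<1.3; 
k=np.tan(th)/np.maximum(r,1e-9)
p=np.c_[a*k*d,-b*k*d,-d,np.ones(len(d))][ok]
P=(p@np.array(im["tool_from_camera"]).T@M.T)[:,:3]
for z0,z1 in((54,63),(113,123)):
    m=(abs(P[:,0]-438)<55)&(abs(P[:,1]+98)<55)&(P[:,2]>z0)&(P[:,2]<z1); print(m.sum(),cv2.minAreaRect(P[m,:2].astype(np.float32)),P[m].mean(0)) if m.sum()>3 else 0
```

```text
t 5.12 ee [437.7 -97.9 195.2] F [-0.9 -0.1 -0.3] w 87.6 g 0.0 shift [1.000e-01 6.000e-01 1.332e+02] turn [ 0.01 -0.01  0.17] deg
{'pixels': 0, 'depth': 0, 'fx': 371.65, 'fy': 371.65, 'cx': 321.97, 'cy': 243.43, 'tool_from_camera': [[-0.0, 0.97, 0.24, 66.3], [1.0, 0.0, -0.0, 0.1], [-0.0, 0.24, -0.97, -160.91], [0.0, 0.0, 0.0, 1.0]]}
4488 ((441.02276611328125, -98.38018798828125), (73.61193084716797, 64.05094909667969), 21.0734806060791) [447.5288036  -95.44442544  56.85839507]
1690 ((440.55120849609375, -97.93594360351562), (28.440898895263672, 27.656692504882812), 22.043989181518555) [441.00668625 -97.95723293 116.74773142]
```

View pics/w1.png

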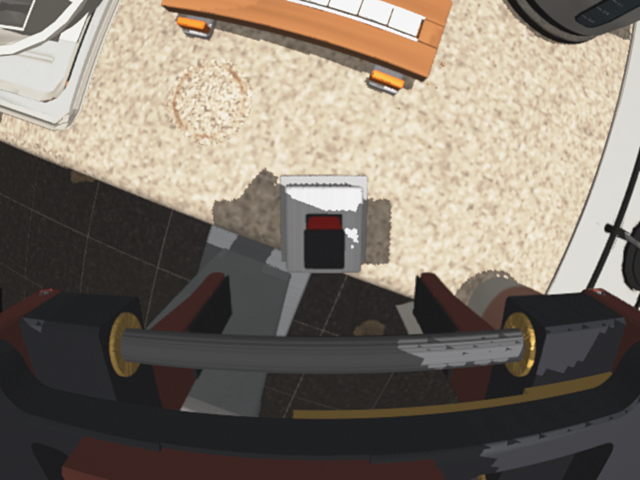

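The wrist view shows the handle at (324,245), centred between the open fingers, with the stand around it; its measured position agrees with the top camera to 3 mm. I'll go down and grip just above the plate.

Request:
{"op": "jog_arm", "data": {
  "increments": [0,0,0.2,1,0.9,40,100,0,0,0,0,0,45,100,0,0,0,0,0,35,100,0,0,0,0,0,15,100,0,0,0,0,0,0,0,0,0,0,0,0,0,0,0,0,0,0,0,0,0,0,0,0,0,0,0,0,0,0,0,0,0,0,0]
}}

```text
t: 6.3
ee_pos: [439.2, -98.4, 60.5]
orientation: [3.089, 0.569, 0.001]
ft_force: [0.6, -0.3, -0.5]
width: 41.3
grasp_force: 0.0
```

Request:
{"op": "jog_arm", "data": {
  "increments": [0,0,0,0,0,0,0,0,0,0,0,0,0,0,0,0,0,0,0,0,0,0,0,0,0,0,0,0]
}}

```text
t: 6.8
ee_pos: [439.0, -98.4, 60.1]
orientation: [3.09, 0.569, 0.0]
ft_force: [0.3, -0.5, 3.1]
width: 25.7
grasp_force: 30.0
```

```bash
python3 -c "
from h import *
delta([439,-98.4,150],-68.9)"
```

```text
t 6.80 ee [439.  -98.4  60.1] F [ 0.3 -0.5  3.1] w 25.7 g 30.0 shift [  0.    0.  -89.9] turn [ 0.01 -0.   -0.23] deg
```

Request:
{"op": "jog_arm", "data": {
  "increments": [0,0,0,0,0,-10,0,0,0,0,0,0,-25,0,0,0,0,0,0,-30,0,0,0,0,0,0,-25,0,0,0,0,35.2,14.4,0,0,0,0,0,35.2,14.4,0,0,0,0,0,35.2,14.4,0,0,0,0,0,35.2,14.4,0,0,0,0,0,35.2,14.4,0,0,0,0,9.2,0,0,0,0,0,0,9.3,0,0,0,0,0,0,0,0,0,0,0]
}}

```text
t: 8.3
ee_pos: [628.5, -102.8, 149.9]
orientation: [-3.141, -0.067, 0.002]
ft_force: [0.2, 0.4, -3.4]
width: 25.8
grasp_force: 30.0
```

Run:
```python
from h import *
delta([629.3,-103,118],-87.65)
im=get_image("side"); cv2.imwrite("pics/s2.png",im["pixels"][100:400,150:550])
```

```text
t 8.30 ee [ 628.5 -102.8  149.9] F [ 0.2  0.4 -3.4] w 25.8 g 30.0 shift [ 0.8  0.3 31.9] turn [-0.02  0.06  0.1 ] deg
```

View pics/s2.png

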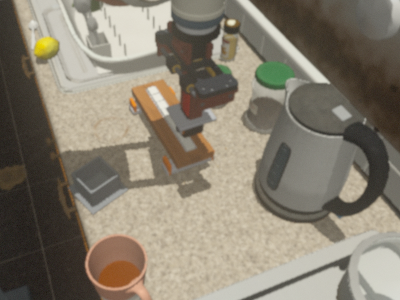

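The side view shows the roller held upright over the near end of the strip (crop around (190,115)), with the stand empty at (97,180). I'll go down slowly to feel for the contact.

Request:
{"op": "jog_arm", "data": {
  "increments": [0,0,0,0.8,0.3,15,0,0,0,0,0,0,12,0,0,0,0,0,0,3,0,0,0,0,0,0,2,0,0,0,0,0,0,1,0,0,0,0,0,0,1,0,0,0,0,0,0,1,0]
}}

```text
t: 9.22
ee_pos: [630.0, -103.2, 115.3]
orientation: [3.141, 0.065, 0.001]
ft_force: [-0.1, -0.5, -2.6]
width: 25.9
grasp_force: 30.0
```

Request:
{"op": "jog_arm", "data": {
  "increments": [0,0,0,0,0,1,0,0,0,0,0,0,1,0]
}}

```text
t: 9.48
ee_pos: [629.8, -103.2, 113.1]
orientation: [3.141, 0.065, 0.0]
ft_force: [-0.5, 0.1, -1.8]
width: 25.9
grasp_force: 30.0
```

Request:
{"op": "jog_arm", "data": {
  "increments": [0,0,0,0,0,0.7,0]
}}

```text
t: 9.6
ee_pos: [629.8, -103.2, 112.3]
orientation: [-3.141, -0.065, 0.0]
ft_force: [-0.1, -0.6, -3.1]
width: 25.6
grasp_force: 30.0
```

Request:
{"op": "jog_arm", "data": {
  "increments": [0,0,0,0,0,0.7,0]
}}

```text
t: 9.72
ee_pos: [629.8, -103.2, 111.6]
orientation: [-3.141, -0.065, 0.0]
ft_force: [0.1, 0.5, -2.0]
width: 26.0
grasp_force: 30.0
```

Request:
{"op": "jog_arm", "data": {
  "increments": [0,0,0,0,0,0.7,0]
}}

```text
t: 9.85
ee_pos: [630.0, -103.2, 111.4]
orientation: [3.141, 0.065, 0.0]
ft_force: [-2.5, -0.2, 2.8]
width: 26.2
grasp_force: 30.0
```

Request:
{"op": "jog_arm", "data": {
  "increments": [0,0,0,0,0,0.5,0]
}}

```text
t: 9.98
ee_pos: [630.1, -103.2, 111.2]
orientation: [3.141, 0.065, 0.001]
ft_force: [-3.5, 0.1, 6.3]
width: 26.1
grasp_force: 30.0
```

Request:
{"op": "jog_arm", "data": {
  "increments": [0,0,0,0,0,0.7,0]
}}

```text
t: 10.1
ee_pos: [630.0, -103.3, 110.7]
orientation: [3.141, 0.065, 0.001]
ft_force: [-2.2, 0.5, 6.2]
width: 26.2
grasp_force: 30.0
```

Request:
{"op": "jog_arm", "data": {
  "increments": [0,0,0,0,0,0.7,0]
}}

```text
t: 10.22
ee_pos: [630.1, -103.3, 110.0]
orientation: [3.141, 0.065, 0.001]
ft_force: [-2.6, -0.8, 5.5]
width: 25.6
grasp_force: 30.0
```

Request:
{"op": "jog_arm", "data": {
  "increments": [0,0,0,0,0,0.7,0]
}}

```text
t: 10.35
ee_pos: [630.1, -103.3, 109.3]
orientation: [3.141, 0.065, 0.001]
ft_force: [-3.1, -0.1, 5.5]
width: 25.9
grasp_force: 30.0
```

Request:
{"op": "jog_arm", "data": {
  "increments": [0,0,0,0,0,0.7,0,0,0,0,0,0,0.6,0]
}}

```text
t: 10.6
ee_pos: [630.1, -103.3, 108.0]
orientation: [3.141, 0.065, 0.001]
ft_force: [-2.7, -0.2, 5.8]
width: 25.8
grasp_force: 30.0
```

Request:
{"op": "jog_arm", "data": {
  "increments": [0,0,0,0,0,0.5,0]
}}

```text
t: 10.72
ee_pos: [630.0, -103.4, 107.5]
orientation: [3.141, 0.065, 0.001]
ft_force: [-2.5, -0.8, 6.2]
width: 25.6
grasp_force: 30.0
```

Request:
{"op": "jog_arm", "data": {
  "increments": [0,0,0,0,0,0.5,0]
}}

```text
t: 10.85
ee_pos: [630.2, -103.4, 107.3]
orientation: [3.141, 0.065, 0.001]
ft_force: [-2.9, 1.0, 10.0]
width: 25.7
grasp_force: 30.0
```

Request:
{"op": "jog_arm", "data": {
  "increments": [0,0,0,0,0,0.4,0]
}}

```text
t: 10.98
ee_pos: [630.2, -103.4, 107.2]
orientation: [3.141, 0.065, 0.001]
ft_force: [-4.2, -0.4, 12.7]
width: 26.1
grasp_force: 30.0
```

Request:
{"op": "jog_arm", "data": {
  "increments": [0,0,0,0,-3,0.1,0,0,0,0,0,-4,0.1,0]
}}

```text
t: 11.22
ee_pos: [629.9, -96.5, 107.1]
orientation: [3.14, 0.065, 0.001]
ft_force: [-4.5, -0.0, 10.2]
width: 26.1
grasp_force: 30.0
```

Request:
{"op": "jog_arm", "data": {
  "increments": [0,0,0,0,-4,0.1,0,0,0,0,0,-4,0.1,0]
}}

```text
t: 11.48
ee_pos: [629.7, -89.6, 107.0]
orientation: [3.138, 0.066, 0.002]
ft_force: [-3.9, -4.5, 10.7]
width: 26.3
grasp_force: 30.0
```

Request:
{"op": "jog_arm", "data": {
  "increments": [0,0,0,0,-4,0.1,0,0,0,0,0,-4,0.1,0]
}}

```text
t: 11.72
ee_pos: [629.2, -80.5, 106.6]
orientation: [3.14, 0.065, 0.001]
ft_force: [-4.2, 0.1, 10.5]
width: 26.0
grasp_force: 30.0
```

Request:
{"op": "jog_arm", "data": {
  "increments": [0,0,0,0,-4,0.2,0,0,0,0,0,-4,0.1,0,0,0,0,0,-4,0.1,0]
}}

```text
t: 12.1
ee_pos: [628.8, -68.6, 106.3]
orientation: [3.14, 0.066, 0.002]
ft_force: [-4.6, -7.9, 11.5]
width: 25.7
grasp_force: 30.0
```

Request:
{"op": "jog_arm", "data": {
  "increments": [0,0,0,0,-4,0.1,0,0,0,0,0,-4,0.1,0,0,0,0,0,-4,0.1,0]
}}

```text
t: 12.48
ee_pos: [628.3, -56.8, 106.0]
orientation: [3.14, 0.065, 0.002]
ft_force: [-2.9, -1.2, 9.4]
width: 25.8
grasp_force: 30.0
```

Request:
{"op": "jog_arm", "data": {
  "increments": [0,0,0,0,-4,0.1,0,0,0,0,0,-4,0.1,0,0,0,0,0,-4,0.1,0]
}}

```text
t: 12.85
ee_pos: [627.8, -44.2, 105.6]
orientation: [3.141, 0.065, 0.002]
ft_force: [-3.9, 0.2, 9.0]
width: 25.8
grasp_force: 30.0
```

Request:
{"op": "jog_arm", "data": {
  "increments": [0,0,0,0,-4,0.3,0,0,0,0,0,-4,0.2,0,0,0,0,0,-4,0.1,0]
}}

```text
t: 13.22
ee_pos: [627.5, -32.9, 105.2]
orientation: [3.14, 0.065, 0.002]
ft_force: [-4.8, -2.9, 12.2]
width: 25.8
grasp_force: 30.0
```

Request:
{"op": "jog_arm", "data": {
  "increments": [0,0,0,0,-4,0.1,0,0,0,0,0,-4,0.1,0,0,0,0,0,-4,0.1,0]
}}

```text
t: 13.6
ee_pos: [626.9, -20.2, 104.8]
orientation: [3.141, 0.065, 0.002]
ft_force: [-4.6, -0.9, 10.4]
width: 25.6
grasp_force: 30.0
```

Request:
{"op": "jog_arm", "data": {
  "increments": [0,0,0,0,-4,0.2,0,0,0,0,0,-4,0.1,0,0,0,0,0,-4,0.1,0]
}}

```text
t: 13.98
ee_pos: [626.5, -9.2, 104.5]
orientation: [3.139, 0.065, 0.002]
ft_force: [-3.5, -2.3, 12.3]
width: 25.7
grasp_force: 30.0
```

Request:
{"op": "jog_arm", "data": {
  "increments": [0,0,0,0,-4,0.1,0,0,0,0,0,-4,0.1,0,0,0,0,0,-4,0.2,0]
}}

```text
t: 14.35
ee_pos: [625.9, 3.8, 104.0]
orientation: [3.141, 0.065, 0.002]
ft_force: [-4.2, -0.3, 10.7]
width: 26.2
grasp_force: 30.0
```

Request:
{"op": "jog_arm", "data": {
  "increments": [0,0,0,0,-4,0.1,0,0,0,0,0,-4,0.1,0,0,0,0,0,-4,0.2,0]
}}

```text
t: 14.72
ee_pos: [625.6, 14.8, 103.7]
orientation: [3.139, 0.066, 0.003]
ft_force: [-4.5, -4.6, 11.9]
width: 26.0
grasp_force: 30.0
```

Request:
{"op": "jog_arm", "data": {
  "increments": [0,0,0,0,-4,0.1,0,0,0,0,0,-4,0.1,0,0,0,0,0,-4,0.1,0]
}}

```text
t: 15.1
ee_pos: [625.0, 27.8, 103.3]
orientation: [-3.141, -0.065, -0.002]
ft_force: [-3.3, 0.2, 10.5]
width: 26.1
grasp_force: 30.0
```

Request:
{"op": "jog_arm", "data": {
  "increments": [0,0,0,0,-4,0.2,0,0,0,0,0,-4,0.1,0,0,0,0,0,-4,0.2,0]
}}

```text
t: 15.48
ee_pos: [624.6, 38.9, 102.9]
orientation: [3.139, 0.066, 0.002]
ft_force: [-2.8, -5.2, 11.9]
width: 25.9
grasp_force: 30.0
```

Request:
{"op": "jog_arm", "data": {
  "increments": [0,0,0,0,-4,0.1,0,0,0,0,0,-4,0.1,0,0,0,0,0,-4,0.1,0]
}}

```text
t: 15.85
ee_pos: [624.0, 51.8, 102.5]
orientation: [-3.141, -0.065, -0.002]
ft_force: [-3.8, -0.6, 9.6]
width: 26.2
grasp_force: 30.0
```

Request:
{"op": "jog_arm", "data": {
  "increments": [0,0,0,0,-4,0.1,0,0,0,0,0,-4,0.1,0,0,0,0,0,-4,0.2,0]
}}

```text
t: 16.23
ee_pos: [623.6, 62.9, 102.1]
orientation: [3.139, 0.066, 0.002]
ft_force: [-3.0, -6.9, 9.9]
width: 26.0
grasp_force: 30.0
```

Request:
{"op": "jog_arm", "data": {
  "increments": [0,0,0,0,-4,0.2,0,0,0,0,0,-4,0.2,0,0,0,0,0,-4,0.1,0]
}}

```text
t: 16.6
ee_pos: [623.1, 75.7, 101.6]
orientation: [-3.141, -0.065, -0.002]
ft_force: [-3.8, 0.7, 11.2]
width: 25.4
grasp_force: 30.0
```

Request:
{"op": "jog_arm", "data": {
  "increments": [0,0,0,0,-4,0.2,0,0,0,0,0,-4,0.1,0,0,0,0,0,-4,0.1,0]
}}

```text
t: 16.98
ee_pos: [622.6, 87.9, 101.1]
orientation: [-3.141, -0.065, -0.002]
ft_force: [-2.5, -0.4, 9.3]
width: 26.0
grasp_force: 30.0
```

Request:
{"op": "jog_arm", "data": {
  "increments": [0,0,0,0,-4,0.2,0,0,0,0,0,-3,0.1,0,0,0,0,0,0,0,0]
}}

```text
t: 17.35
ee_pos: [622.3, 95.2, 100.9]
orientation: [-3.14, -0.065, -0.003]
ft_force: [-3.2, 1.0, 9.9]
width: 25.8
grasp_force: 30.0
```

Request:
{"op": "jog_arm", "data": {
  "increments": [0,0,0,0,0,-3,0,0,0,0,0,0,-25,0,0,0,0,0,0,-25,0,0,0,0,-31.9,31,0,0,0,0,0,-31.9,31,0,0,0,0,0,-31.9,31,0,0,0,0,0,-31.9,31,0,0,0,0,0,-31.9,31,0,0,0,0,0,-31.9,31,0,0,0,0,-9.2,0,0,0,0,0,0,-9.3,0,0,0,0,0,0,0,0,0,0,0]
}}

```text
t: 18.85
ee_pos: [438.0, -99.3, 152.2]
orientation: [3.09, 0.566, 0.0]
ft_force: [-0.0, 0.4, -3.0]
width: 26.0
grasp_force: 30.0
```

Run:
```python
from h import *
delta([439,-98.4,60.1],-69.13)
for c in("top","side"):
    im=get_image(c); cv2.imwrite(f"pics/{c}3.png",cv2.resize(im["pixels"][120:360,150:470],None,fx=2,fy=2))
    full=np.ones((480,640),bool); P=pts(im,full); v,u=np.nonzero(im["depth"]>0); C=im["pixels"][v,u].astype(int)
    m=(P[:,0]>580)&(P[:,0]<670)&(abs(P[:,1])<125)&(P[:,2]>40)&(P[:,2]<62)
    b=m&(C.min(1)<120)&(C[:,2]>C[:,0]+25); w=m&(C.min(1)>150)
    pl=np.linalg.lstsq(np.c_[P[b,:2],np.ones(b.sum())],P[b,2],rcond=None)[0]
    yy=P[w,1]; h=P[w,2]-np.c_[P[w,:2],np.ones(w.sum())]@pl
    for k in range(8):
        s=abs(yy+6.2-(-91+26*k))<9; print(c,k,s.sum(),np.median(h[s]).round(1) if s.any() else None)
```

```text
t 18.85 ee [438.  -99.3 152.2] F [-0.   0.4 -3. ] w 26.0 g 30.0 shift [ 1.2 -0.5 92.1] turn [ 0.  -0.  -0.1] deg
top 0 100 -0.1
top 1 112 -0.1
top 2 94 0.0
top 3 99 0.1
top 4 99 0.2
top 5 98 0.3
top 6 92 0.5
top 7 96 0.1
side 0 88 0.5
side 1 80 0.4
side 2 79 0.1
side 3 75 0.3
side 4 66 0.1
side 5 66 0.0
side 6 63 0.2
side 7 59 0.0
```

View pics/side3.png

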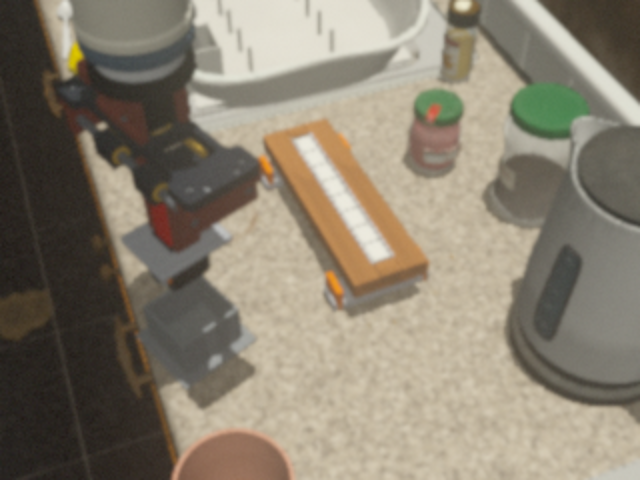

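All eight sections read within 0.5 mm of the board, and the side view shows the roller over the stand (plate near (175,245), stand mouth near (195,325)). I'll check the roller's tilt and position in the grip before lowering it.

Run:
```python
from h import *
im=get_image("side"); r=models.regions_of("roller","side")
P=pts(im,np.ones((480,640),bool)); v,u=np.nonzero(im["depth"]>0); C=im["pixels"][v,u].astype(int)
g=np.ptp(C,axis=1)<30
m=g&(np.hypot(P[:,0]-438,P[:,1]+99)<52)&(P[:,2]>141)&(P[:,2]<157)
for i in range(4):
    q=P[m]; A=np.c_[q[:,0]-438,q[:,1]+99,np.ones(len(q))]; s=np.linalg.lstsq(A,q[:,2],rcond=None)[0]; res=q[:,2]-A@s
    print(m.sum(),s.round(3),res.std().round(2)); idx=np.nonzero(m)[0]; m[idx[abs(res)>2]]=False
print(cv2.minAreaRect(P[m,:2].astype(np.float32)))
print(np.percentile(P[m],[1,99],axis=0).round(1))
```

```text
756 [6.00000e-03 2.70000e-02 1.50493e+02] 1.89
614 [3.00000e-03 1.40000e-02 1.50327e+02] 0.93
606 [3.00000e-03 1.10000e-02 1.50324e+02] 0.9
606 [3.00000e-03 1.10000e-02 1.50324e+02] 0.9
((440.71923828125, -101.64662170410156), (73.75123596191406, 64.12828826904297), 20.600004196166992)
[[ 399.8 -139.5  148.1]
 [ 481.4  -80.4  151.9]]
```

Request:
{"op": "jog_arm", "data": {
  "increments": [0,0,0,1.2,-0.5,10,0,0,0,0,0,0,20,0,0,0,0,0,0,14,0,0,0,0,0,0,10,0]
}}

```text
t: 19.55
ee_pos: [438.7, -98.1, 97.2]
orientation: [-3.089, -0.569, 0.002]
ft_force: [-0.0, -0.1, -3.6]
width: 25.8
grasp_force: 30.0
```

Request:
{"op": "jog_arm", "data": {
  "increments": [0,0,0,0,0,12,0,0,0,0,0,0,12,0,0,0,0,0,0,8,0,0,0,0,0,0,3,0,0,0,0,0,0,0,0]
}}

```text
t: 20.18
ee_pos: [439.1, -98.2, 63.2]
orientation: [-3.09, -0.569, 0.0]
ft_force: [-0.2, 0.8, -3.1]
width: 26.0
grasp_force: 30.0
```

Request:
{"op": "jog_arm", "data": {
  "increments": [0,0,0,0,0,1.5,0,0,0,0,0,0,1,0,0,0,0,0,0,0.7,0,0,0,0,0,0,0,0]
}}

```text
t: 20.68
ee_pos: [439.2, -98.2, 60.2]
orientation: [3.09, 0.569, 0.0]
ft_force: [-0.4, -0.1, -2.2]
width: 26.2
grasp_force: 30.0
```

Request:
{"op": "jog_arm", "data": {
  "increments": [0,0,0,0,0,0.4,0,0,0,0,0,0,0,0,0,0,0,0,0,0,50,0,0,0,0,0,0,80,0,0,0,0,0,0,80,0,0,0,0,0,0,80,0,0,0,0,0,0,80,0,0,0,0,0,0,80]
}}

```text
t: 21.68
ee_pos: [439.0, -98.2, 59.6]
orientation: [-3.09, -0.569, 0.0]
ft_force: [-0.3, 0.5, -0.8]
width: 70.3
grasp_force: 0.0
```

Request:
{"op": "jog_arm", "data": {
  "increments": [0,0,0,0,0,-10,80,0,0,0,0,0,-30,80,0,0,0,0,0,-40,80,0,0,0,0,0,-40,80,0,0,0,0,0,-30,80,0,0,0,0,0,0,80,0,0,0,0,0,0,80]
}}

```text
t: 22.55
ee_pos: [438.5, -98.1, 209.3]
orientation: [-3.089, -0.569, 0.001]
ft_force: [0.1, 0.0, -0.2]
width: 70.2
grasp_force: 0.0
```

Run:
```python
from h import *
im=get_image("side"); cv2.imwrite("pics/s4.png",cv2.resize(im["pixels"][120:360,150:470],None,fx=2,fy=2))
P=pts(im,np.ones((480,640),bool)); v,u=np.nonzero(im["depth"]>0); C=im["pixels"][v,u].astype(int)
m=(np.ptp(C,axis=1)<40)&(np.hypot(P[:,0]-438,P[:,1]+99)<52)&(P[:,2]>53)&(P[:,2]<66)
q=P[m]; A=np.c_[q[:,0]-438,q[:,1]+99,np.ones(len(q))]; print(m.sum(),np.linalg.lstsq(A,q[:,2],rcond=None)[0].round(3),cv2.minAreaRect(q[:,:2].astype(np.float32)))
h=(np.hypot(P[:,0]-438,P[:,1]+99)<30)&(P[:,2]>112)&(P[:,2]<125); print(P[h].mean(0))
```

```text
811 [1.0000e-03 1.3000e-02 5.8232e+01] ((441.37567138671875, -100.6086654663086), (73.78582000732422, 65.24569702148438), 21.808988571166992)
[ 441.24413679 -101.90741619  117.60358602]
```

View pics/s4.png

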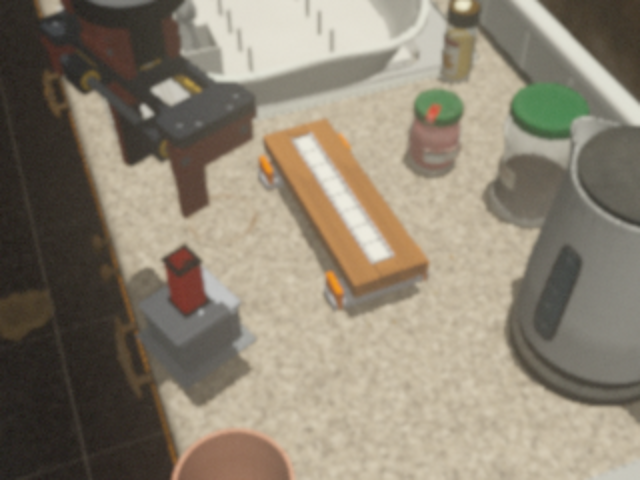

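The roller is back in its stand at (190,300), upright with its plate at 58.2 mm, and the strip is flush. The gripper is clear of everything, so I'm handing in.

```bash
python3 -c "
from h import *
print(job.close_job())"
```

```text
the job is handed in; nothing more can be done
None
```

I rolled the strip end to end at about 12–16 N; the cameras then showed all eight sections within about 0.5 mm of flush. The roller is back upright and fully down in its stand, released, and I handed the job in at about 23 s; no verdict was returned.

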